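# Hang the utensil caddy on its keyhole stud

## Robot

A 6-joint arm with a two-finger parallel gripper is mounted at the origin on the work surface. World frame = base frame: x ahead of the robot, y to its left, z up, the work surface at z = 0. Lengths are in m, angles in rad, forces in N, time in s.
With the tool pointing down it reaches from about 0.35 to 0.775 m from the base axis. Payload 7.3 kg.
Tool frame: the origin (TCP) lies between the finger pads; the fingertips stand 25 mm ahead of it and the grasp point (between the pads) lies 6 mm ahead of it; y points along the fingers, z is the direction in which the jaws open and shut, and the axes are right-handed (so a half turn about y gives the same grasp; the last joint's range is limited). The gripper opens to 92 mm and grips with 3 to 60 N. Pads are 19 mm wide; open, the fingers measure 130 mm over their backs; the gripper's body (75 mm by 190 mm) begins 47 mm behind the grasp point.
Start: joints at [1.139, 0.342, 1.524, -0, 1.275, -0.146], TCP at [0.148, 0.504, 0.252] pointing down, gripper open.
Joint ranges: [-2.53, 2.53], [-0.77, 2.02], [0.04, 2.7], [-1, 4.14], [0.28, 2.66], [-3.11, 3.11]. Speed limits (rad/s): [2.57, 2.57, 3.14, 3.14, 3.14, 3.14].

## Interface

Orientations are given as [roll, pitch, yaw] about the fixed x, y, z axes, in that order (R = Rz(yaw) Ry(pitch) Rx(roll)).
In Python, from cell import sensors, read_camera, hand_in gives the robot as it stands. The module is installed in compiled form; this text tells all that it offers.
- The arm moves only by the tool send_rows, never from a script. Its argument "motion" is a list that holds one entry, the list of rows, each a list of 4 numbers: the shift along the tool's x, y, z in m, then the turn about the tool's y in degrees. In form: [[[tx, ty, tz, twist], ...]]. A call has 1 to 8 rows; each row is the pose to reach, as a shift and turn from the pose measured when the call began, along the tool's axes at that moment; what a row does not reach only later rows make up. A row lasts 1/10 s, in which the tool goes at most 50 mm and 8.59 degrees, less where a joint would pass 70% of its speed; a pose out of reach is approached as far as the arm can. A call with a gripper value outside its range is refused whole. "gripper" is the opening, from 0 (shut) to 1 (fully open), set as the call begins (left out, the last holds). The fingers move at their own pace and stop on an object; "grip_force" is the grip in N (left out, the last holds). Time passes only in rows, so rows that repeat a pose let the fingers close. It gives the time, the measured TCP pose, the force and the opening at its end, in the units of the state.
- sensors.observe(): the state, without advancing time (a new reading comes with each control period).
- read_camera(name): name is "side" or "top"; returns a dict with "frame" (384x512x3 uint8, red, green, blue), "fx", "fy", "cx", "cy" (pixels), "extrinsics" (4x4, takes a point from world to camera coordinates). Camera axes: x right, y up, looking along -z (the intrinsics and any distortion apply to the point x, -y, -z); pixel columns grow to the right and rows downward; lengths in m; the calibration is good to about 2 mm. A picture is of the moment at which its call begins. There is no depth.
- hand_in(): hands the job in, once; it reports no verdict.
The state is a dict: "time": time; "qpos": joint angles; "qvel": joint speeds; "joint_efforts": joint torques, N m; "tool_pos": TCP position; "tool_rot": TCP orientation; "contact_force": force on the tool from outside, world axes, zero at the start; "torque": the same for the moment, N m; "opening": finger opening in m.
Only numpy, scipy, OpenCV 4.12 (cv2) and the standard library are available. Lean on these libraries where they do the work, as an engineer would, in place of code of your own. Each camera call takes 0.05 s, during which the arm holds its last target.

## Task

Pick up the steel utensil caddy and hang it on the wooden board: feel for the stud, slip the round part of the caddy's keyhole over the stud's head until the back lies against the board, then ease it straight down so that the narrow slot locks behind the head, and let go. Press only lightly (well under 20 N on the board and its stud), and leave everything else on the counter where it is.

Things in the scene. Friction and masses are not known exactly. Their poses are not given: they have to be found in the camera images.
- caddy: Loose open-topped steel pocket, about 0.26 kg, standing on the counter. Origin: centre of the pocket's underside; +z up, +x towards its back plate, +y across. Pocket 60 mm deep (x -30 to 30), 56 mm wide outside (y); side walls 64 mm high, front wall (at -x) 40 mm. Back plate: x 30 to 34 mm, 76 mm wide, 104 mm high, with an upright keyhole. Grip the side walls, e.g. at x -10, z 50 mm.
- keyhole (a point): Centre of the keyhole's round part, on the rear (+x) face of the caddy's back plate: 34, 0, 70 mm in the caddy's frame, same axes. The hole is 19 mm across; from it a slot 10 mm wide runs straight up and ends 90 mm above the underside.
- slot_end (a point): Point on the caddy's rear face where the stud's axis lies when the caddy is fully home (shank at the top of the slot): 34, 0, 87 mm in the caddy's frame, 17 mm above the hole's centre, same axes.
- stand: Fixed upright oak board, 200 mm wide (y), 24 mm thick, 166 mm high, on a foot 16 mm high that shows 13 mm ahead of the face. Origin on the counter, at the middle of its thickness and width; +z up; its front faces its own -x, at x = -12 mm. The caddy hangs with its own +x along the board's +x. One brass headed stud sticks out of the front along -x.
- rail_mark (a point): Dark tick on a flush level rail in the board's face: -12, -20, 150 mm in the board's frame, same axes. The stud is clamped in this rail at this height, somewhere 4 to 36 mm from the tick along the board's +y: its place is not reported, see or feel for it. Shank 6 mm across, 7 mm long; then head 16 mm across, 6 mm thick, its front edge bevelled by 1 mm; it stands 13 mm out of the face.
- mill_tall: Bystander: terracotta-coloured bottle-shaped mill, 58 mm across, 168 mm high; origin at its underside.
- mill_short: Bystander: the same, 143 mm high.
- mug: Bystander: white mug, 80 mm across, 90 mm high, handle at its +y; origin at its underside.
- spice_jar: Bystander: small amber spice jar, 42 mm across, 55 mm high, on the counter ahead of the board and to one side of where the caddy will hang; origin at its underside.
- spoon: Bystander: wooden spoon lying along its own x near the caddy, about 0.25 m long.
- salt_bowl: Bystander: white bowl, 76 mm across, 35 mm high; origin at its underside.
- carafe: Bystander: waisted glass carafe, 100 mm across, 180 mm high; origin at its underside.
Mind the look-alikes: they are no part of the job. What is shaped like the stand but turquoise is not meant.

How it is judged:
On the way:
1. the stud's head has gone in through the round hole: the caddy's back lies near the board (within 5 mm) with the hole level with the stud (within 5 mm) (x of keyhole in the frame of stand between -0.017 and -0.009 m and y of keyhole in the frame of stand between -0.021 and 0.021 m and z of keyhole in the frame of stand between 0.145 and 0.155 m), for 0.05 s.
At the end, for the whole second after the job is handed in: The caddy hangs released and at rest on the stud: the end of its slot rests on the shank (slot_end within 3.5 mm of the stud's height, within 21 mm sideways of the board's middle), its rear face within 5 mm of the board's face, upright and parallel to the board within 0.09 rad (x of slot_end in the frame of stand between -0.017 and -0.009 m and y of slot_end in the frame of stand between -0.021 and 0.021 m and angle between the x axis of caddy and the x axis of stand, either way round below 0.09 rad and angle between caddy's own z axis and vertical below 0.09 rad and z of slot_end in the frame of stand between 0.1465 and 0.1535 m and linear speed of caddy below 0.02 m/s and angular speed of caddy below 0.2 rad/s and contact force between the fingers and caddy below 0.1 N); the robot touches nothing.
It fails at once if the caddy is pressed against the board or its stud with more than 20 N (contact force between caddy and stand above 20 N).
It fails at once if a bystander is moved by more than 25 mm (distance of any of mill_tall, mill_short, mug, spice_jar, spoon, salt_bowl, carafe from where it was at the start of the episode above 0.025 m).
It also fails if it takes over 72 s, if anything falls off the work surface, if the arm or the gripper's body presses on something with over 40 N, if the wrist force passes 120 N, or if a joint passes its speed limit or range.

## Working session

There is one attempt and no reset: what is moved stays moved. The work goes in short steps, Python scripts to look and compute and a tool call to move; the robot and the scene stay as the last step left them, time stands still between calls to the robot, and variables do not carry over. Pictures are saved under pics/ and viewed, and the job is handed in when it is done.

Besides the shell and the picture viewer there is one more tool, called after "Request:" as a command line: name --argument value ..., lists and objects as JSON in quotes. send_rows: Moves the arm, as the interface text tells. Its arguments: {"type":"object","properties":{"motion":{"type":"array"},"gripper":{"type":"number"},"grip_force":{"type":"number"}},"required":["motion"]}

```bash
mkdir -p pics; python3 - <<'E'
from cell import sensors, read_camera
import cv2,numpy as np,json
s=sensors.observe()
for k,v in s.items(): print(k,np.round(v,4))
for n in("side","top"):
    c=read_camera(n); cv2.imwrite(f"pics/{n}0.png",cv2.resize(c["frame"][:,:,::-1],(800,600),interpolation=cv2.INTER_CUBIC))
    cv2.imwrite(f"pics/{n}0_raw.png",c["frame"][:,:,::-1])
    print(n,{k:(np.round(v,4).tolist()) for k,v in c.items() if k!="frame"})
E
```

```text
time 0.0
qpos [ 1.139   0.3427  1.525  -0.      1.2754 -0.146 ]
qvel [ 0.0008 -0.0011 -0.0013  0.      0.001  -0.0014]
joint_efforts [-1.30000e-03 -4.31253e+01 -2.44217e+01  7.17000e-02  5.60000e-02
 -1.00000e-04]
tool_pos [0.1478 0.5034 0.2511]
tool_rot [-1.5723e+00  2.0000e-04 -2.8580e-01]
contact_force [ 0.0448 -0.0433  0.4898]
torque [ 0.0244 -0.0219 -0.0036]
opening 0.0921
side {'fx': 370.9052, 'fy': 370.9052, 'cx': 258.2759, 'cy': 196.4593, 'extrinsics': [[0.8717, -0.4899, 0.0146, -0.476], [0.3557, 0.6528, 0.6688, -0.3004], [-0.3371, -0.5778, 0.7433, -0.922], [0.0, 0.0, 0.0, 1.0]]}
top {'fx': 355.287, 'fy': 355.287, 'cx': 254.8475, 'cy': 189.0704, 'extrinsics': [[-0.0308, -0.9995, 0.0015, 0.0371], [0.9794, -0.0299, 0.1995, -0.5705], [-0.1994, 0.0076, 0.9799, -0.9136], [0.0, 0.0, 0.0, 1.0]]}
```

View pics/side0.png

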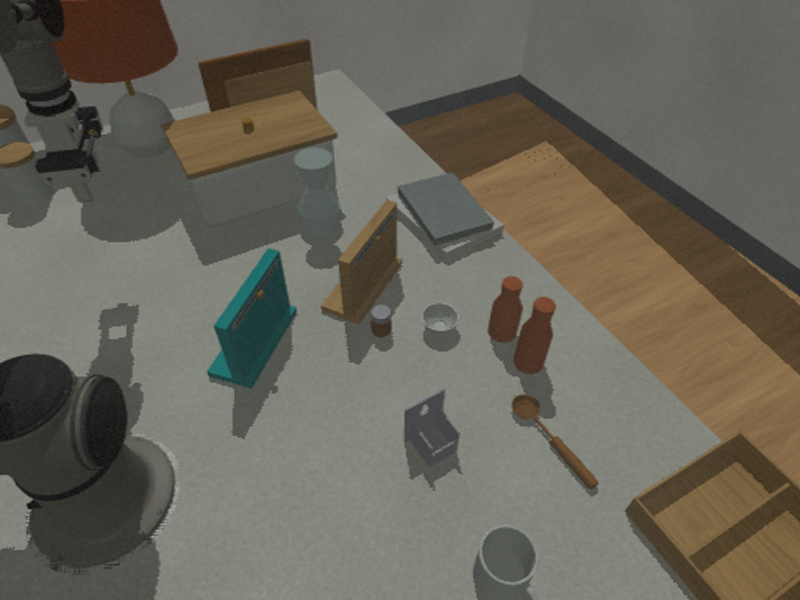

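View pics/top0.png

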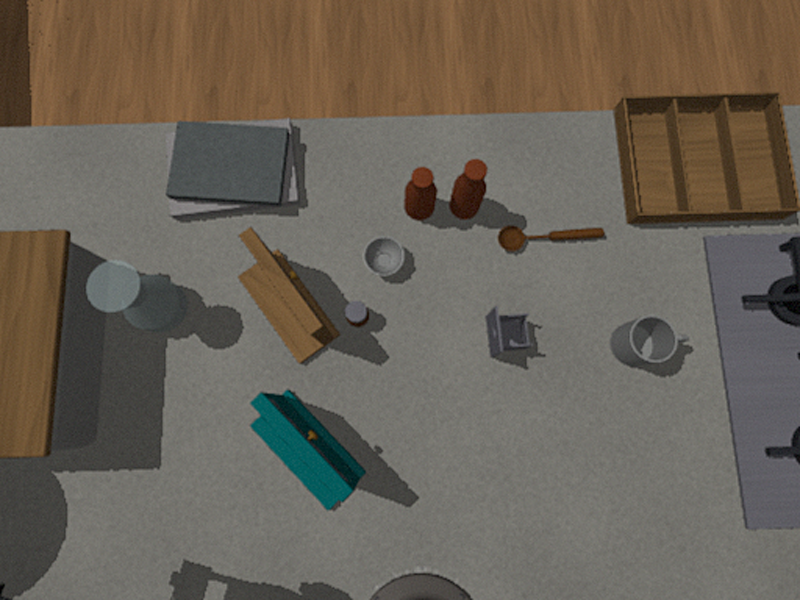

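```bash
python3 - <<'E'
import cv2,numpy as np
t=cv2.imread("pics/top0_raw.png");s=cv2.imread("pics/side0_raw.png")
def crop(im,x0,y0,x1,y1,f): return cv2.resize(im[y0:y1,x0:x1],None,fx=f,fy=f,interpolation=cv2.INTER_CUBIC)
a=crop(t,140,135,240,240,4);b=crop(s,195,120,265,215,4.2)
cv2.imwrite("pics/z1.png",np.hstack([a,np.zeros((420,10,3),np.uint8),cv2.resize(b,(int(b.shape[1]*420/b.shape[0]),420))]))
a=crop(t,300,185,360,235,7);b=crop(s,245,240,305,320,5)
cv2.imwrite("pics/z2.png",np.hstack([a[:350],np.zeros((350,10,3),np.uint8),cv2.resize(b,(int(b.shape[1]*350/b.shape[0]),350))]))
E
```

```text
(no output)
```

View pics/z1.png

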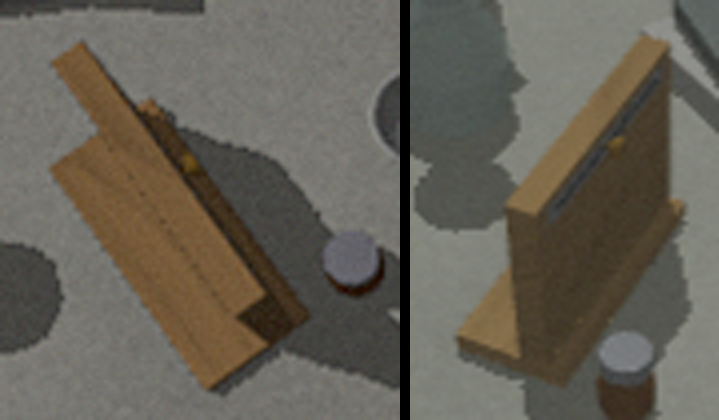

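View pics/z2.png

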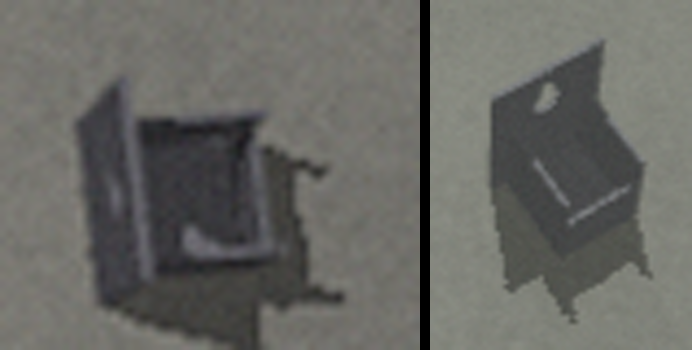

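```bash
cat > h.py <<'E'
import cv2,numpy as np
from cell import sensors, read_camera
from scipy.ndimage import map_coordinates,gaussian_filter1d
def avg(n,k):
    f=0
    for _ in range(k):
        c=read_camera(n); f=f+c["frame"].astype(float)
    c["avg"]=f/k; return c
def ray(c,p):
    d=np.array([(p[0]-c["cx"])/c["fx"],-(p[1]-c["cy"])/c["fy"],-1.])
    R=c["extrinsics"][:3,:3];t=c["extrinsics"][:3,3]
    return -R.T@t,R.T@d
def onz(c,p,z):
    o,d=ray(c,p);return o+d*(z-o[2])/d[2]
def proj(c,X):
    q=c["extrinsics"][:3,:3]@np.asarray(X,float)+c["extrinsics"][:3,3]
    return np.array([c["cx"]+c["fx"]*q[0]/-q[2],c["cy"]-c["fy"]*q[1]/-q[2]])
def tri(cs,ps):
    A=0;b=0
    for c,p in zip(cs,ps):
        o,d=ray(c,p);d=d/np.linalg.norm(d);M=np.eye(3)-np.outer(d,d);A=A+M;b=b+M@o
    return np.linalg.solve(A,b)
def edge(g,a,b,w=2.5,sign=0,trim=.1):
    """refined line near segment a-b (px). sign: of gradient along normal (rot +90 of a->b in px). returns point,dir,resid"""
    a=np.array(a,float);b=np.array(b,float);u=(b-a)/np.linalg.norm(b-a);n=np.array([-u[1],u[0]])
    L=np.linalg.norm(b-a);pts=[]
    ss=np.arange(-w,w+.01,.1)
    for t in np.arange(trim*L,(1-trim)*L,.5):
        P=a+u*t+ss[:,None]*n
        v=map_coordinates(g,[P[:,1],P[:,0]],order=1)
        d=np.gradient(gaussian_filter1d(v,5))
        d=np.abs(d) if sign==0 else np.clip(d*sign,0,None)
        i=d.argmax(); m=abs(ss-ss[i])<1
        if d[i]>0: pts.append(P[0]+n*(np.sum(ss[m]*d[m])/d[m].sum()-ss[0]))
    pts=np.array(pts,np.float32)
    l=cv2.fitLine(pts,cv2.DIST_HUBER,0,.01,.01).ravel()
    n2=np.array([-l[1],l[0]]);r=np.median(abs((pts-l[2:])@n2))
    return l[2:],l[:2],r
def inter(e,f):
    return e[0]+e[1]*np.linalg.solve(np.c_[e[1],-f[1]],f[0]-e[0])[0]
E
python3 - <<'E'
from h import *
import pickle
C={n:avg(n,8) for n in("top","side")}
pickle.dump(C,open("C0.pkl","wb"))
t=C["top"]["avg"];s=C["side"]["avg"]
def crop(im,x0,y0,x1,y1,f):
    o=cv2.resize(np.clip(im[y0:y1,x0:x1,::-1]*1.5,0,255).astype(np.uint8),None,fx=f,fy=f,interpolation=cv2.INTER_CUBIC)
    for x in range(x0,x1,10): cv2.putText(o,str(x),(int((x-x0+.5)*f),10),0,.35,(0,255,255),1);cv2.line(o,(int((x-x0+.5)*f),12),(int((x-x0+.5)*f),18),(0,255,255))
    for y in range(y0,y1,10): cv2.putText(o,str(y),(0,int((y-y0+.5)*f)),0,.35,(0,255,255),1);cv2.line(o,(24,int((y-y0+.5)*f)),(30,int((y-y0+.5)*f)),(0,255,255))
    return o
cv2.imwrite("pics/c1.png",np.hstack([crop(t,148,138,222,238,5.6),crop(s,200,125,262,212,6.2)[:539].copy() if 0 else cv2.copyMakeBorder(crop(s,200,125,262,212,6.2),0,21,0,0,0)]) )
cv2.imwrite("pics/c2.png",np.hstack([crop(t,305,190,345,235,9),cv2.copyMakeBorder(crop(s,252,245,302,312,6),0,3,0,0,0)]) )
E
python3 -c "
import cv2
for n in('c1','c2'): print(cv2.imread(f'pics/{n}.png').shape)"
```

```text
(560, 798, 3)
(405, 660, 3)
```

View pics/c1.png

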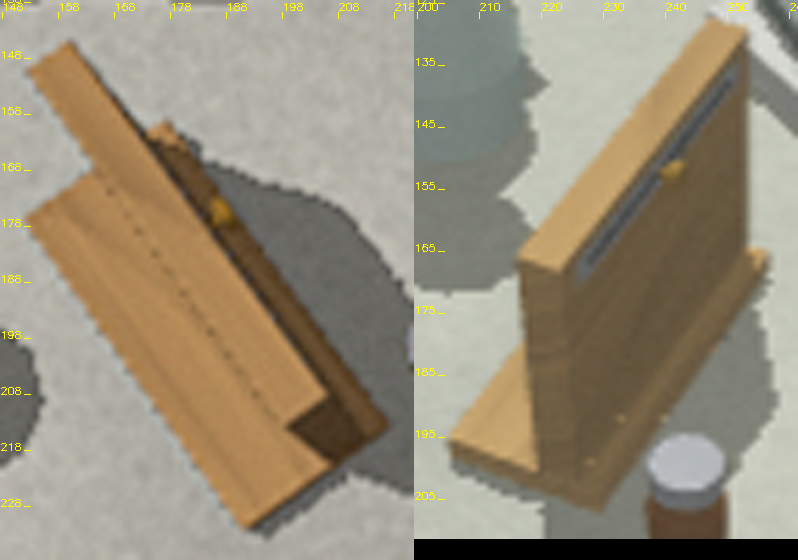

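View pics/c2.png

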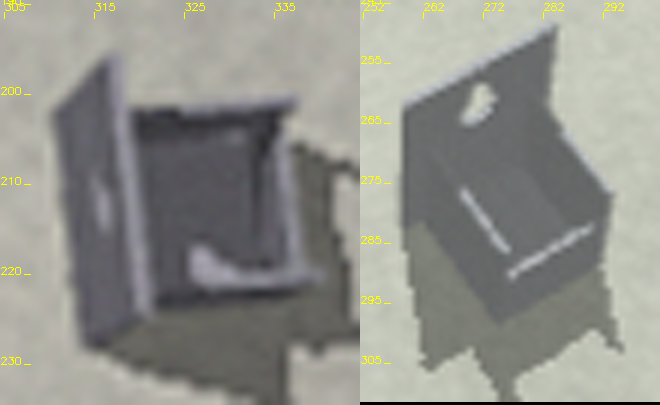

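```bash
cat > m0.py <<'E'
from h import *
import pickle
C=pickle.load(open("C0.pkl","rb"));T,S=C["top"],C["side"]
gt=T["avg"].mean(2);gs=S["avg"].mean(2)
np.set_printoptions(precision=4,suppress=True)
print("BOARD")
f=lambda c,g,a,b,**k: edge(g,a,b,**k)
tf=edge(gt,(160,145),(205.9,207.7),w=1.5); tl=edge(gt,(152.3,150.4),(160,145),w=2); tr=edge(gt,(198.7,213.6),(205.9,207.7),w=2)
tb=edge(gt,(152.3,150.4),(162.5,165),w=1.5)
sf=edge(gs,(223,168),(253.4,130.1),w=1.5); sb=edge(gs,(216.3,166.1),(247.6,127.4),w=1.5); sl=edge(gs,(216.3,166.1),(223,168),w=1.5); sr=edge(gs,(253.4,130.1),(247.6,127.4),w=1.5)
print([round(float(e[2]),2) for e in(tf,tl,tr,tb,sf,sb,sl,sr)])
P={}
P['t']=[onz(T,inter(a,b),.166) for a,b in((tl,tf),(tr,tf),(tl,tb))]
P['s']=[onz(S,inter(a,b),.166) for a,b in((sr,sf),(sl,sf),(sr,sb),(sl,sb))]
for k,v in P.items():
    print(k); print(np.array(v))
    d=v[0]-v[1];print(' len',np.linalg.norm(d),'yaw+x',np.degrees(np.arctan2(d[1],d[0]))+ 90, 'mid',(v[0]+v[1])/2, 'thick',np.linalg.norm(v[2]-v[0]))
def brass(c,box):
    x0,y0,x1,y1=box; a=c["avg"][y0:y1,x0:x1].astype(np.float32)
    h=cv2.cvtColor(np.clip(a,0,255).astype(np.uint8),cv2.COLOR_RGB2HSV);print(h[...,1].max(),)
    m=(h[...,1]>165)&(h[...,2]>60); ys,xs=np.nonzero(m);print(m.astype(int)); return np.array([xs.mean()+x0,ys.mean()+y0])
bt=brass(T,(180,168,194,182));bs=brass(S,(234,145,248,160))
print(bt,bs,'tri',tri([T,S],[bt,bs]),onz(T,bt,.15),onz(S,bs,.15))
E
python3 m0.py
```

```text
BOARD
[0.09, 0.09, 0.03, 0.15, 0.04, 0.05, 0.04, 0.09]
t
[[0.6692 0.2524 0.166 ]
 [0.5061 0.1389 0.166 ]
 [0.6552 0.272  0.166 ]]
 len 0.19869075056531316 yaw+x 124.82210330825933 mid [0.5876 0.1956 0.166 ] thick 0.024163174278301235
s
[[0.6662 0.2501 0.166 ]
 [0.5057 0.1371 0.166 ]
 [0.6554 0.27   0.166 ]
 [0.4917 0.1548 0.166 ]]
 len 0.19627527359094807 yaw+x 125.1444562904789 mid [0.586  0.1936 0.166 ] thick 0.02263635689870333
207
[[0 0 0 0 0 0 0 0 0 0 0 0 0 0]
 [0 0 0 0 0 0 0 0 0 0 0 0 0 0]
 [0 0 0 0 0 0 0 0 0 0 0 0 0 0]
 [0 0 0 0 0 0 0 0 0 0 0 0 0 0]
 [0 0 0 0 0 0 0 0 0 0 0 0 0 0]
 [0 0 0 0 0 0 1 0 0 0 0 0 0 0]
 [0 0 0 0 0 0 1 1 0 0 0 0 0 0]
 [0 0 0 0 0 0 1 1 1 0 0 0 0 0]
 [0 0 0 0 0 0 1 1 1 1 0 0 0 0]
 [0 0 0 0 0 0 1 1 1 0 0 0 0 0]
 [0 0 0 0 0 0 0 0 0 0 0 0 0 0]
 [0 0 0 0 0 0 0 0 0 0 0 0 0 0]
 [0 0 0 0 0 0 0 0 0 0 0 0 0 0]
 [0 0 0 0 0 0 0 0 0 0 0 0 0 0]]
147
[[0 0 0 0 0 0 0 0 0 0 0 0 0 0]
 [0 0 0 0 0 0 0 0 0 0 0 0 0 0]
 [0 0 0 0 0 0 0 0 0 0 0 0 0 0]
 [0 0 0 0 0 0 0 0 0 0 0 0 0 0]
 [0 0 0 0 0 0 0 0 0 0 0 0 0 0]
 [0 0 0 0 0 0 0 0 0 0 0 0 0 0]
 [0 0 0 0 0 0 0 0 0 0 0 0 0 0]
 [0 0 0 0 0 0 0 0 0 0 0 0 0 0]
 [0 0 0 0 0 0 0 0 0 0 0 0 0 0]
 [0 0 0 0 0 0 0 0 0 0 0 0 0 0]
 [0 0 0 0 0 0 0 0 0 0 0 0 0 0]
 [0 0 0 0 0 0 0 0 0 0 0 0 0 0]
 [0 0 0 0 0 0 0 0 0 0 0 0 0 0]
 [0 0 0 0 0 0 0 0 0 0 0 0 0 0]
 [0 0 0 0 0 0 0 0 0 0 0 0 0 0]]
[187.     175.4615] [nan nan] tri [nan nan nan] [0.5922 0.1878 0.15  ] [nan nan nan]m0.py:21: RuntimeWarning: Mean of empty slice.
  m=(h[...,1]>165)&(h[...,2]>60); ys,xs=np.nonzero(m);print(m.astype(int)); return np.array([xs.mean()+x0,ys.mean()+y0])
  ret = ret.dtype.type(ret / rcount)
```

```bash
cat >> m0.py <<'E'
print("-----")
def br(c,box):
    x0,y0,x1,y1=box;a=c["avg"][y0:y1,x0:x1];w=a[...,0]-a[...,2];print(w.round().astype(int));return w
br(T,(182,170,194,180));br(S,(236,148,247,158))
E
python3 m0.py 2>/dev/null| sed -n '/-----/,$p'
```

```text
-----
[[37 37 37 28  8  2  3  5  3  4  4  5]
 [33 34 37 35 26  6  2  4  3  5  4  4]
 [30 32 33 35 38 12  2  3  4  4  4  4]
 [28 33 36 38 54 47 15  1  3  4  4  4]
 [25 27 31 45 70 81 48  8  1  5  5  4]
 [38 19 26 40 64 78 74 28  3  2  4  4]
 [56 23 18 30 60 73 68 51 12  1  2  5]
 [60 46 28 36 61 58 53 48 30  8  4  4]
 [56 58 48 34 39 33 36 39 35 25  6  2]
 [60 57 58 35 18 27 36 33 32 36 15  3]]
[[56 56 54 39 21  3 -2  3 16 26 27]
 [55 54 46 23 10 -1  2 11 26 27 27]
 [55 50 24 14  0  4  7 22 25 27 27]
 [51 27 14 -2 16 45 64 44 27 28 28]
 [34 21  7 20 54 57 54 35 29 28 27]
 [23 10  2 22 41 48 39 32 27 28 26]
 [ 9 -2 -1  4 32 36 31 30 27 27 27]
 [-2  0  4 22 30 33 32 27 26 28 26]
 [ 0  2 15 26 27 28 29 26 27 28 26]
 [ 1 10 25 28 29 28 28 27 26 26 25]]
```

```bash
cat > m1.py <<'E'
from h import *
import pickle
C=pickle.load(open("C0.pkl","rb"));T,S=C["top"],C["side"]
np.set_printoptions(precision=4,suppress=True)
th=np.radians(125);X=np.array([np.cos(th),np.sin(th),0]);Y=np.array([-X[1],X[0],0])
for c,mid,p in((T,np.array([.5876,.1956,0]),(187.3,175.3)),(S,np.array([.586,.1936,0]),(241.2,153.0))):
    q=onz(c,p,.15);d=q-mid;print(q,'out',-d@X,'y',d@Y)
    for y in(-.01,0,.01): print(y,proj(c,mid-.010*X+y*Y+[0,0,.15]))
    print('tick',proj(c,mid-.02*Y+[0,0,.15]))
print(tri([T,S],[(187.3,175.3),(241.2,153.0)]))
# caddy
gt=T["avg"].mean(2);gs=S["avg"].mean(2)
st=edge(gt,(316.6,195.6),(320,224.5),w=2); print('top plate top edge rear',st)
for p in ((317.1,195.3),(321,225)): print(onz(T,p,.104))
for p in ((258.7,262),(284.3,249)): print('side',onz(S,p,.104))
sp=edge(gs,(258.7,262),(284.3,249),w=2)
for x in (258.7,284.3):
    q=sp[0]+sp[1]*(x-sp[0][0])/sp[1][0];print('s',q,onz(S,q,.104))
for p in ((310.3,201.5),(314,228.2)): print('bottom',onz(T,p,0))
for p in ((336.7,200.5),):print('frontcorner',onz(T,p,.064))
E
python3 m1.py
```

```text
[0.5926 0.1871 0.15  ] out 0.009830969030626937 y 0.0008108646734545765
-0.01 [184.8897 171.88  ]
0 [187.1707 175.0065]
0.01 [189.46   178.1442]
tick [179.3042 171.0894]
[0.589  0.1859 0.15  ] out 0.008052822878444752 y 0.0019289154189305348
-0.01 [243.5872 150.8494]
0 [242.0695 152.8118]
0.01 [240.5353 154.7957]
tick [242.1685 147.9421]
[0.5916 0.1879 0.1479]
top plate top edge rear (array([318.4272, 214.0226], dtype=float32), array([0.1064, 0.9943], dtype=float32), np.float32(0.10733028))
[ 0.5405 -0.1408  0.104 ]
[ 0.4634 -0.1457  0.104 ]
side [ 0.4631 -0.1467  0.104 ]
side [ 0.5389 -0.1447  0.104 ]
s [258.7    262.6858] [ 0.4621 -0.1484  0.104 ]
s [284.3    248.9412] [ 0.539  -0.1445  0.104 ]
bottom [ 0.5417 -0.1393  0.    ]
bottom [ 0.4648 -0.145   0.    ]
frontcorner [ 0.5318 -0.2001  0.064 ]
```

```bash
cat > d.py <<'E'
import sys,numpy as np
from cell import sensors
from scipy.spatial.transform import Rotation as R
def delta(x,y,z,yaw,pr=1):
    s=sensors.observe();r=R.from_euler('xyz',s["tool_rot"])
    d=r.inv().apply(np.array([x,y,z])-s["tool_pos"])
    c=np.degrees(s["tool_rot"][2]); tw=-((yaw-c+180)%360-180)
    if pr: print("t",round(s["time"],2),"pos",np.round(s["tool_pos"],4),"rpy",np.round(np.degrees(s["tool_rot"]),2),"F",np.round(s["contact_force"],2),"open",round(float(s["opening"]),4)); print("-> rows",np.round(d*1000,1),"mm twist",round(tw,2))
if __name__=="__main__": delta(*map(float,sys.argv[1:]))
E
python3 d.py .40 .22 .25 -50
```

```text
t 0.9 pos [0.148  0.5037 0.2517] rpy [-90.     0.   -16.38] F [-0.32  0.23 -0.73] open 0.0918
-> rows [ 321.8    1.7 -201.2] mm twist 33.62
```

Request:
send_rows --motion '[[[0.32,0,-0.2,34],[0.32,0,-0.2,34],[0.32,0,-0.2,34],[0.32,0,-0.2,34],[0.32,0,-0.2,34],[0.32,0,-0.2,34],[0.32,0,-0.2,34],[0.32,0,-0.2,34]]]' --gripper 1

```text
time: 1.7
tool_pos: [0.4007, 0.219, 0.2519]
tool_rot: [-1.57, -0.001, -0.882]
contact_force: [-0.4, 0.4, 0.6]
opening: 0.0919
```

```bash
python3 d.py .505 -.189 .17 -86.3
```

```text
t 1.7 pos [0.4007 0.219  0.2519] rpy [-8.996e+01 -6.000e-02 -5.052e+01] F [-0.4   0.42  0.56] open 0.0919
-> rows [ 381.1   82.2 -178.9] mm twist 35.78
```

Request:
send_rows --motion '[[[0.19,0,-0.09,18],[0.381,0,-0.179,36],[0.381,0,-0.179,36],[0.381,0,-0.179,36],[0.381,0,-0.179,36],[0.381,0,-0.179,36],[0.381,0.05,-0.179,36],[0.381,0.08,-0.179,36]]]'

```text
time: 2.5
tool_pos: [0.4967, -0.155, 0.2037]
tool_rot: [-1.565, -0.003, -1.511]
contact_force: [0.9, 0.4, -0.2]
opening: 0.092
```

Request:
send_rows --motion '[[[0,0,0,0],[0,0,0,0],[0,0,0,0]]]'

```text
time: 2.8
tool_pos: [0.4968, -0.1543, 0.2045]
tool_rot: [-1.564, -0.003, -1.511]
contact_force: [-0.0, -0.1, 0.1]
opening: 0.0914
```

```bash
python3 d.py .505 -.189 .056 -86.3
python3 - <<'E'
from h import *
for n,b in(("top",(270,160,370,250)),("side",(210,200,330,320))):
    c=avg(n,2);x0,y0,x1,y1=b
    cv2.imwrite(f"pics/{n}1.png",cv2.resize(np.clip(c["avg"][y0:y1,x0:x1,::-1]*1.4,0,255).astype(np.uint8),None,fx=5,fy=5,interpolation=2)[:590])
E
```

```text
t 2.8 pos [ 0.4968 -0.1543  0.2045] rpy [-89.6   -0.19 -86.56] F [-0.03 -0.1   0.08] open 0.0914
-> rows [ 34.7 148.6   5. ] mm twist -0.26
```

View pics/top1.png

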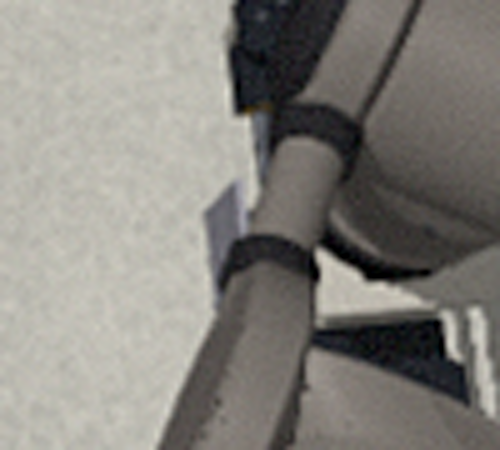

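View pics/side1.png

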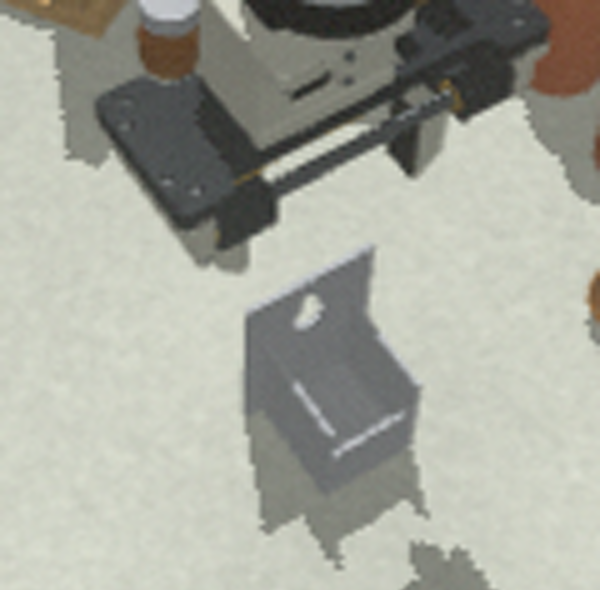

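The views show the gripper above the caddy, behind it by ~35 mm; arm occludes much of the top view. Shift, then descend.

Request:
send_rows --motion '[[[0.035,0.02,0.005,0],[0.035,0.02,0.005,0],[0.035,0.05,0.005,0],[0.035,0.05,0.005,0],[0.035,0.05,0.005,0]]]'

```text
time: 3.5
tool_pos: [0.5044, -0.188, 0.1554]
tool_rot: [-1.564, -0.003, -1.509]
contact_force: [0.6, 0.2, 0.1]
opening: 0.0918
```

```bash
python3 d.py .505 -.189 .056 -86.3
python3 - <<'E'
from h import *
for n,b in(("top",(270,160,370,250)),("side",(210,200,330,320))):
    c=avg(n,2);x0,y0,x1,y1=b
    cv2.imwrite(f"pics/{n}2.png",cv2.resize(np.clip(c["avg"][y0:y1,x0:x1,::-1]*1.4,0,255).astype(np.uint8),None,fx=5,fy=5,interpolation=2)[:590])
E
```

```text
t 3.5 pos [ 0.5044 -0.188   0.1554] rpy [-89.6   -0.2  -86.45] F [0.63 0.21 0.1 ] open 0.0918
-> rows [ 0.7 99.4 -0.1] mm twist -0.15
```

View pics/side2.png

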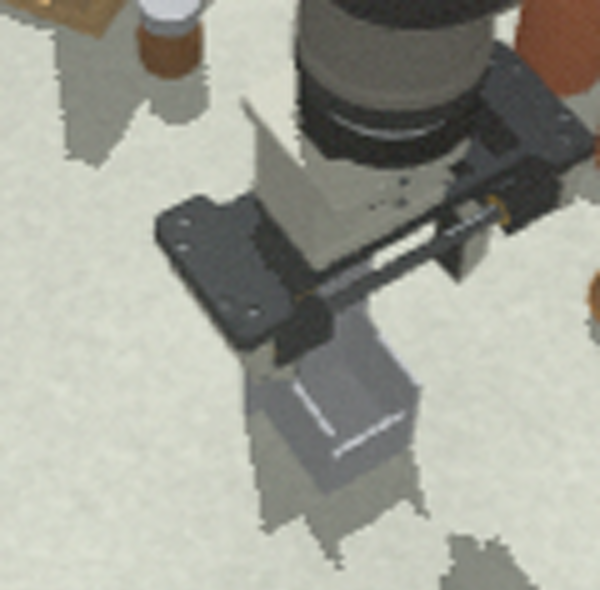

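Aligned with the side walls. Descend.

Request:
send_rows --motion '[[[0.001,0.04,0,0],[0.001,0.07,0,0],[0.001,0.085,0,0],[0.001,0.099,0,0],[0.001,0.099,0,0]]]'

```text
time: 4.2
tool_pos: [0.5055, -0.1897, 0.0562]
tool_rot: [-1.563, -0.004, -1.509]
contact_force: [-0.2, -0.1, 0.3]
opening: 0.0918
```

```bash
python3 d.py .505 -.189 .056 -86.3
python3 - <<'E'
from h import *
for n,b in(("side",(210,200,330,320)),):
    c=avg(n,2);x0,y0,x1,y1=b
    cv2.imwrite(f"pics/{n}3.png",cv2.resize(np.clip(c["avg"][y0:y1,x0:x1,::-1]*1.4,0,255).astype(np.uint8),None,fx=5,fy=5,interpolation=2)[:590])
E
```

```text
t 4.2 pos [ 0.5055 -0.1897  0.0562] rpy [-89.58  -0.22 -86.46] F [-0.22 -0.11  0.33] open 0.0918
-> rows [-0.8  0.2 -0.4] mm twist -0.16
```

View pics/side3.png

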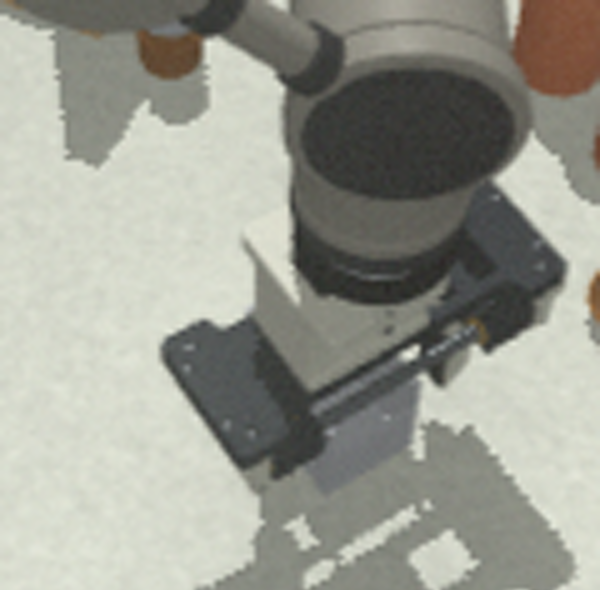

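Request:
send_rows --motion '[[[0,0,0,0],[0,0,0,0],[0,0,0,0],[0,0,0,0],[0,0,0,0],[0,0,0,0],[0,0,0,0],[0,0,0,0]]]' --gripper 0 --grip_force 25

```text
time: 5.1
tool_pos: [0.5064, -0.1904, 0.0582]
tool_rot: [-1.561, -0.006, -1.509]
contact_force: [-2.2, -0.4, 5.4]
opening: 0.0563
```

Request:
send_rows --motion '[[[0,-0.01,0,0],[0,-0.05,0,0],[0,-0.1,0,0],[0,-0.15,0,0],[0,-0.15,0,0],[0,-0.15,0,0]]]'

```text
time: 5.7
tool_pos: [0.505, -0.1896, 0.2091]
tool_rot: [-1.559, -0.007, -1.509]
contact_force: [-0.8, -0.1, -3.4]
opening: 0.0558
```

```bash
python3 d.py .6 .1 .25 -55
python3 - <<'E'
from h import *
for n,b in(("side",(170,140,330,300)),("top",(240,140,400,260))):
    c=avg(n,2);x0,y0,x1,y1=b
    cv2.imwrite(f"pics/{n}4.png",cv2.resize(np.clip(c["avg"][y0:y1,x0:x1,::-1]*1.4,0,255).astype(np.uint8),None,fx=3.6,fy=3.6,interpolation=2)[:590])
E
```

```text
t 5.7 pos [ 0.505  -0.1896  0.2091] rpy [-89.32  -0.38 -86.45] F [-0.76 -0.11 -3.38] open 0.0558
-> rows [-282.9  -41.5  113.2] mm twist -31.45
```

View pics/side4.png

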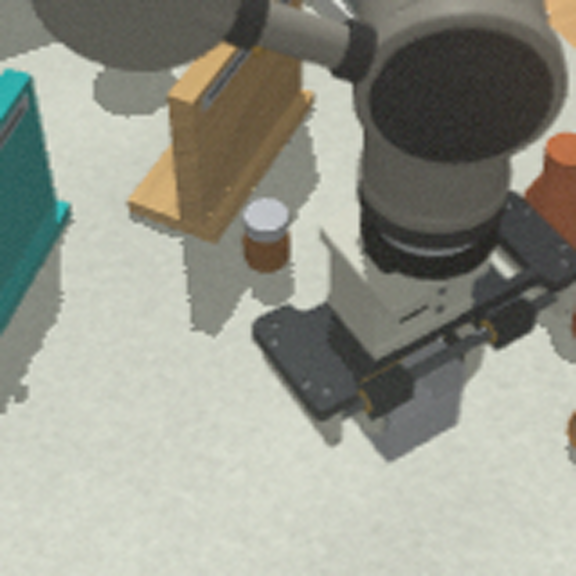

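View pics/top4.png

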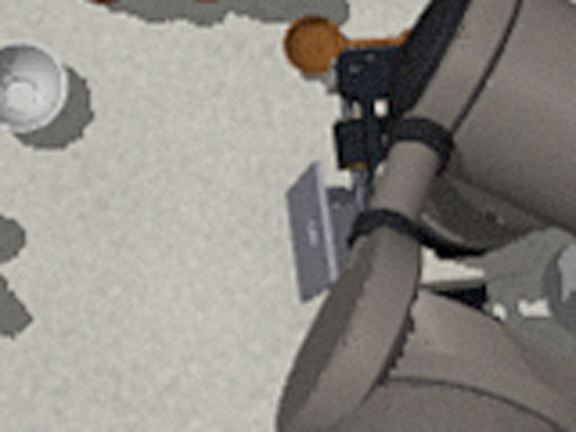

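```bash
python3 - <<'E'
from h import *
import pickle
C=pickle.load(open("C0.pkl","rb"));T,S=C["top"],C["side"]
k=512/800
for n,pt,z in(("millA",(422,178),.155),("millB",(475,170),.155),("bowl",(385,258),.035),("jar",(356,312),.055)): print(n,onz(T,(pt[0]*k,pt[1]*k),z).round(3))
for n,pt,z in(("jar",(381,314),.055),("millA",(512,283),.155),("millB",(543,304),.155)): print(n,onz(S,(pt[0]*k,pt[1]*k),z).round(3))
E
python3 d.py .648 .106 .245 -55
```

```text
millA [ 0.747 -0.025  0.155]
millB [ 0.758 -0.113  0.155]
bowl [0.646 0.041 0.035]
jar [0.545 0.094 0.055]
jar [0.544 0.087 0.055]
millA [ 0.744 -0.039  0.155]
millB [ 0.761 -0.105  0.155]
t 5.9 pos [ 0.504  -0.1891  0.2062] rpy [-89.62  -0.2  -86.45] F [ 0.57  0.09 -1.96] open 0.0562
-> rows [-285.5  -38.8  162.3] mm twist -31.45
```

Request:
send_rows --motion '[[[0,-0.039,0,0],[-0.05,-0.039,0.028,-5],[-0.285,-0.039,0.162,-31.4],[-0.285,-0.039,0.162,-31.4],[-0.285,-0.039,0.162,-31.4],[-0.285,-0.039,0.162,-31.4],[-0.285,-0.039,0.162,-31.4],[-0.285,-0.039,0.162,-31.4]]]'

```text
time: 6.7
tool_pos: [0.6481, 0.1094, 0.2428]
tool_rot: [-1.569, -0.004, -0.958]
contact_force: [-0.1, -0.7, -3.3]
opening: 0.0557
```

Request:
send_rows --motion '[[[0,0,0,0],[0,0,0,0]]]'

```text
time: 6.9
tool_pos: [0.6474, 0.1101, 0.2402]
tool_rot: [-1.573, -0.002, -0.956]
contact_force: [-0.8, -0.5, -3.1]
opening: 0.056
```

```bash
python3 d.py .648 .106 .137 -55
```

```text
t 6.9 pos [0.6474 0.1101 0.2402] rpy [-9.013e+01 -9.000e-02 -5.480e+01] F [-0.82 -0.46 -3.07] open 0.056
-> rows [  3.5 103.2  -1.6] mm twist 0.2
```

Request:
send_rows --motion '[[[0.003,0.03,-0.001,0],[0.003,0.06,-0.001,0],[0.003,0.085,-0.001,0],[0.003,0.103,-0.001,0],[0.003,0.103,-0.001,0],[0.003,0.103,-0.001,0]]]'

```text
time: 7.5
tool_pos: [0.6481, 0.1055, 0.1373]
tool_rot: [-1.574, -0.001, -0.958]
contact_force: [0.1, 0.2, -1.9]
opening: 0.0558
```

```bash
python3 d.py .648 .106 .137 -55
cat > snap.py <<'E'
from h import *
import sys,pickle
tag=sys.argv[1];k=int(sys.argv[2]) if len(sys.argv)>2 else 4
C={n:avg(n,k) for n in("top","side")};pickle.dump(C,open(f"C{tag}.pkl","wb"))
o=[]
for n,b in(("top",(140,130,240,230)),("side",(190,110,290,210))):
    x0,y0,x1,y1=b;a=C[n]["avg"]
    im=cv2.resize(np.clip(a[y0:y1,x0:x1,::-1]*1.5,0,255).astype(np.uint8),None,fx=5.8,fy=5.8,interpolation=2)
    for v in range(0,100,10):
        p=int((v+.5)*5.8);cv2.putText(im,str(x0+v),(p,10),0,.35,(0,0,255),1);cv2.putText(im,str(y0+v),(0,p+4),0,.35,(0,0,255),1)
    cv2.imwrite(f"pics/{n}_{tag}.png",im)
E
python3 snap.py 5
```

```text
t 7.5 pos [0.6481 0.1055 0.1373] rpy [-9.017e+01 -8.000e-02 -5.488e+01] F [ 0.09  0.18 -1.91] open 0.0558
-> rows [-0.5  0.3  0.2] mm twist 0.12
```

View pics/top_5.png

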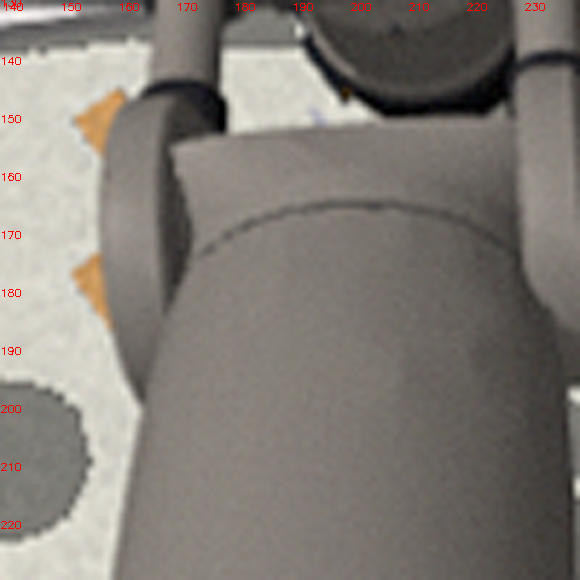

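View pics/side_5.png

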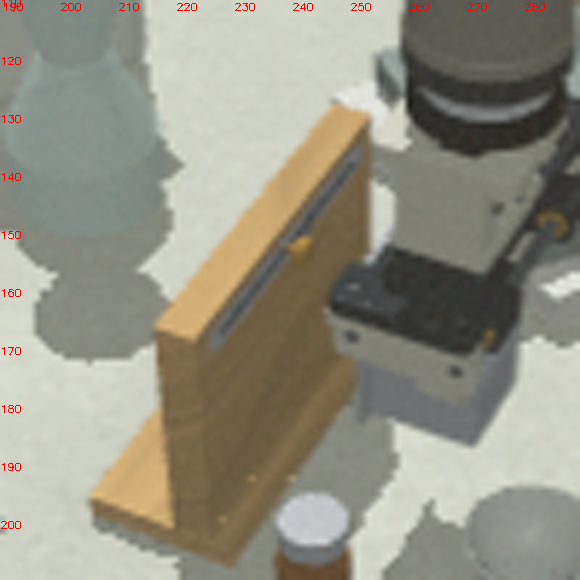

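```bash
cat > m2.py <<'E'
from h import *
import pickle,sys
C=pickle.load(open(f"C{sys.argv[1]}.pkl","rb"));S=C["side"]
from scipy.spatial.transform import Rotation as R
s=sensors.observe();tp=s["tool_pos"];th=s["tool_rot"][2]+np.pi
X=np.array([np.cos(th),np.sin(th),0]);Y=np.array([-X[1],X[0],0]);Z=np.array([0,0,1])
o=tp+.0136*X-.057*Z
x0,y0=240,130
a=np.clip(S["avg"]*1.6,0,255).astype(np.uint8)[130:200,235:305,::-1]
f=8;im=cv2.resize(a,None,fx=f,fy=f,interpolation=2)
for p in((34,38,0),(34,38,104),(30,38,0),(-30,28,0),(-30,-28,0),(30,28,0),(-30,28,40),(-30,-28,40),(30,28,64),(-30,28,64)):
    q=proj(S,o+X*p[0]/1e3+Y*p[1]/1e3+Z*p[2]/1e3);print(p,q.round(1))
    cv2.circle(im,tuple(((q-[235,130]+.5)*f).astype(int)),4,(0,0,255),1)
cv2.imwrite(f"pics/m2_{sys.argv[1]}.png",im)
E
python3 m2.py 5
```

```text
(34, 38, 0) [251.3 182. ]
(34, 38, 104) [251.3 156.4]
(30, 38, 0) [252.5 182.4]
(-30, 28, 0) [271.8 186.5]
(-30, -28, 0) [279.1 174.8]
(30, 28, 0) [253.9 180.3]
(-30, 28, 40) [272.4 177.2]
(-30, -28, 40) [279.9 165.5]
(30, 28, 64) [254.1 165. ]
(-30, 28, 64) [272.7 171.3]
```

View pics/m2_5.png

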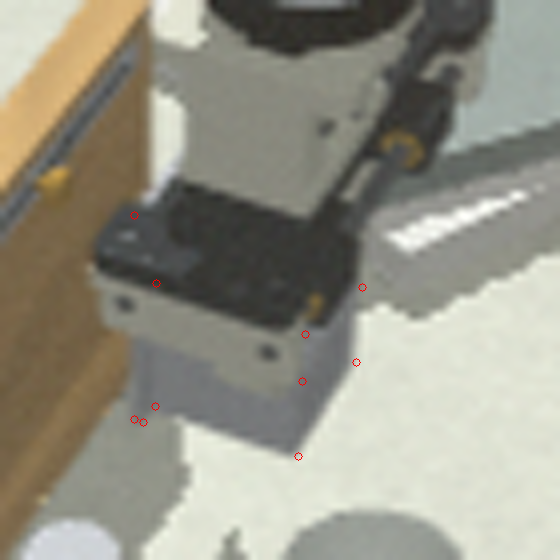

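```bash
python3 - <<'E'
from h import *
import pickle
C=pickle.load(open("C0.pkl","rb"))
th=np.radians(125);X=np.array([np.cos(th),np.sin(th),0]);Y=np.array([-X[1],X[0],0])
o=[]
for n,mid,b in(("top",np.array([.5876,.1956,0]),(176,164)),("side",np.array([.586,.1936,0]),(230,142))):
    c=C[n];f=17
    a=cv2.resize(np.clip(c["avg"][b[1]:b[1]+22,b[0]:b[0]+22,::-1]*2,0,255).astype(np.uint8),None,fx=f,fy=f,interpolation=cv2.INTER_NEAREST)
    for y,col in((.0,(0,0,255)),(.004,(255,0,0))):
        for out in(.007,.013):
            q=[((proj(c,mid-out*X+(y+.008*np.cos(t))*Y+[0,0,.15+.008*np.sin(t)])-b+.5)*f).astype(int) for t in np.linspace(0,6.28,40)]
            cv2.polylines(a,[np.array(q)],True,col,1)
    q=((proj(c,mid-.02*Y+[0,0,.15])-b+.5)*f).astype(int);cv2.circle(a,tuple(q),3,(0,255,0),-1)
    o.append(a)
cv2.imwrite("pics/stud.png",np.hstack(o))
E
```

View pics/stud.png

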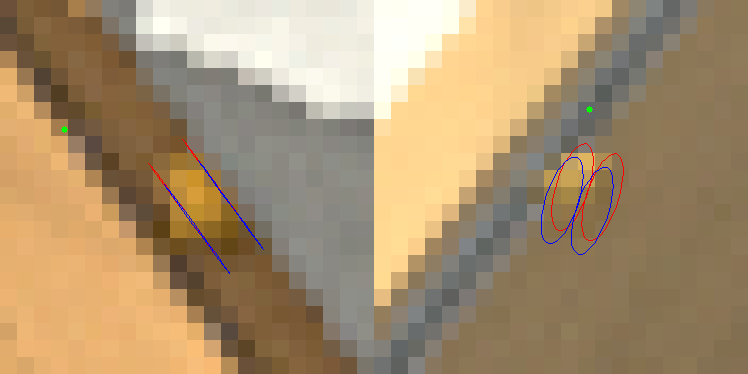

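```bash
python3 d.py .6232 .1371 .137 -54.9
```

```text
t 7.9 pos [0.6484 0.1068 0.1378] rpy [-90.08  -0.12 -54.8 ] F [-0.33 -0.4  -2.  ] open 0.0557
-> rows [-39.3   0.7  -3.1] mm twist 0.1
```

Request:
send_rows --motion '[[[-0.015,0,-0.002,0],[-0.03,0,-0.003,0],[-0.037,0,-0.003,0],[-0.037,0,-0.003,0],[-0.037,0,-0.003,0]]]'

```text
time: 8.4
tool_pos: [0.6246, 0.1358, 0.1379]
tool_rot: [-1.572, -0.003, -0.955]
contact_force: [-0.2, -0.5, -3.1]
opening: 0.0558
```

```bash
cat > st.py <<'E'
import numpy as np
from cell import sensors, read_camera
import sys
n=int(sys.argv[1]) if len(sys.argv)>1 else 8
P=[];F=[];Rr=[]
for i in range(n):
    s=sensors.observe();P.append(s["tool_pos"]);F.append(s["contact_force"]);Rr.append(s["tool_rot"])
    if i<n-1: read_camera("side")
P=np.array(P)*1e3;F=np.array(F)
th=np.radians(125.1);X=np.array([np.cos(th),np.sin(th),0]);Y=np.array([-X[1],X[0],0])
mid=np.array([586,193.6,0])
m=P.mean(0)
print("t",round(s["time"],2),"pos",m.round(1),"sd",P.std(0).round(2),"rpy",np.degrees(np.mean(Rr,0)).round(2))
print("board frame: gap",round(-(m-mid)@X-47.6,2),"y",round((m-mid)@Y,2),"keyhole z",round(m[2]+13,2)," F along X,Y,z",(F.mean(0)@np.c_[X,Y,[0,0,1]]).round(2),"sd",F.std(0).round(2))
E
python3 st.py
```

```text
t 8.75 pos [624.8 135.1 137.7] sd [0.09 0.27 0.12] rpy [-90.07  -0.13 -54.8 ]
board frame: gap 22.54 y 1.86 keyhole z 150.71  F along X,Y,z [-0.22  0.08 -2.7 ] sd [0.24 0.46 0.55]
```

Request:
send_rows --motion '[[[-0.003,0,0,0],[-0.006,0,0,0],[-0.008,0,0,0],[-0.008,0,0,0]]]'

```text
time: 9.15
tool_pos: [0.6201, 0.1417, 0.1377]
tool_rot: [-1.572, -0.002, -0.957]
contact_force: [0.5, -0.2, -3.0]
opening: 0.0561
```

```bash
python3 st.py 5; python3 snap.py 6 3;python3 m2.py 6
```

```text
t 9.35 pos [620.2 141.6 137.6] sd [0.02 0.09 0.03] rpy [-90.08  -0.13 -54.81]
board frame: gap 14.61 y 1.95 keyhole z 150.64  F along X,Y,z [-0.94  0.07 -3.11] sd [0.59 0.9  0.34]
(34, 38, 0) [237.9 178. ]
(34, 38, 104) [236.9 152.5]
(30, 38, 0) [239.  178.4]
(-30, 28, 0) [258.  182.5]
(-30, -28, 0) [265.7 171.1]
(30, 28, 0) [240.5 176.4]
(-30, 28, 40) [258.2 173.2]
(-30, -28, 40) [266.1 161.7]
(30, 28, 64) [240.1 161.1]
(-30, 28, 64) [258.3 167.3]
```

View pics/m2_6.png

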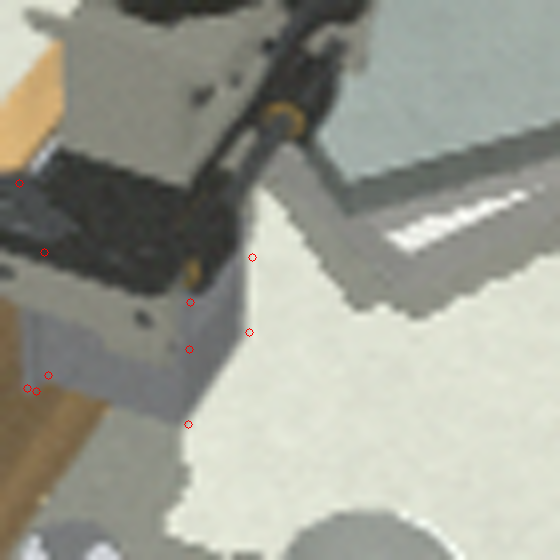

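View pics/side_6.png

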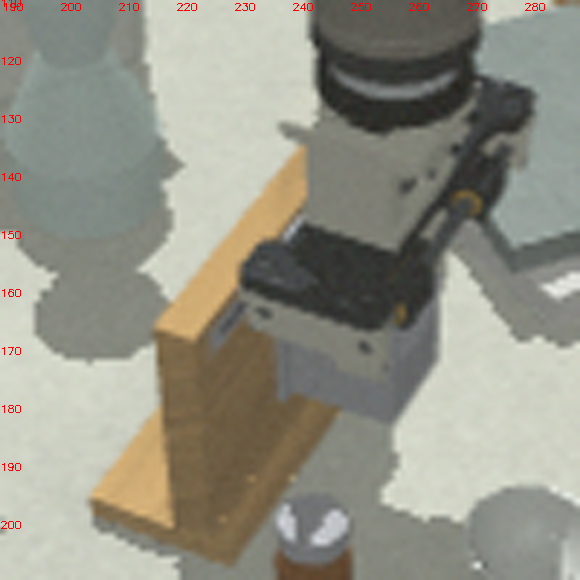

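Request:
send_rows --motion '[[[-0.001,0,0,0],[-0.002,0,0,0],[-0.003,0,0,0],[-0.003,0,0,0]]]'

```text
time: 10.05
tool_pos: [0.6186, 0.1444, 0.1379]
tool_rot: [-1.571, -0.002, -0.957]
contact_force: [1.2, 0.8, -1.7]
opening: 0.0556
```

```bash
python3 st.py 5
```

```text
t 10.25 pos [618.6 144.3 137.8] sd [0.01 0.04 0.03] rpy [-90.04  -0.11 -54.82]
board frame: gap 11.42 y 1.69 keyhole z 150.8  F along X,Y,z [ 0.32 -2.   -1.52] sd [0.36 0.36 0.26]
```

Request:
send_rows --motion '[[[0,-0.0005,0.0006,0],[0,-0.0005,0.001,0],[-0.0005,-0.0005,0.001,0]]]'

```text
time: 10.55
tool_pos: [0.6188, 0.1451, 0.1379]
tool_rot: [-1.573, -0.002, -0.957]
contact_force: [-0.3, 0.1, -2.3]
opening: 0.0561
```

```bash
python3 st.py 5
```

```text
t 10.75 pos [618.8 145.2 138. ] sd [0.06 0.06 0.06] rpy [-9.009e+01 -9.000e-02 -5.482e+01]
board frame: gap 10.88 y 0.98 keyhole z 151.02  F along X,Y,z [-0.05  0.3  -2.41] sd [0.23 0.54 0.39]
```

Lateral force cleared; it looks like the head is in the hole. Ease on.

Request:
send_rows --motion '[[[-0.001,0,0,0],[-0.002,0,0,0],[-0.003,0,0,0],[-0.003,0,0,0]]]'

```text
time: 11.15
tool_pos: [0.6171, 0.1479, 0.1381]
tool_rot: [-1.572, -0.002, -0.957]
contact_force: [-1.1, 0.1, -2.9]
opening: 0.0558
```

```bash
python3 st.py 5
```

```text
t 11.35 pos [617.2 147.7 138.1] sd [0.05 0.07 0.01] rpy [-90.07  -0.1  -54.81]
board frame: gap 7.85 y 0.87 keyhole z 151.13  F along X,Y,z [ 0.22  0.04 -2.61] sd [0.66 0.35 0.48]
```

Request:
send_rows --motion '[[[-0.001,0,0,0],[-0.002,0,0,0],[-0.003,0,0,0],[-0.004,0,0,0],[-0.004,0,0,0]]]'

```text
time: 11.85
tool_pos: [0.6148, 0.1511, 0.1381]
tool_rot: [-1.572, -0.002, -0.957]
contact_force: [-0.4, -0.0, -1.3]
opening: 0.0559
```

```bash
python3 st.py 5
```

```text
t 12.05 pos [614.9 151.  138.1] sd [0.05 0.06 0.01] rpy [-90.07  -0.1  -54.81]
board frame: gap 3.88 y 0.87 keyhole z 151.13  F along X,Y,z [ 0.08  0.11 -2.33] sd [0.41 0.29 0.62]
```

Request:
send_rows --motion '[[[-0.001,0,0,0],[-0.002,0,0,0],[-0.002,0,0,0]]]'

```text
time: 12.35
tool_pos: [0.6139, 0.1524, 0.1381]
tool_rot: [-1.572, -0.002, -0.957]
contact_force: [1.5, -1.6, -3.5]
opening: 0.0559
```

```bash
python3 st.py 4
```

```text
t 12.5 pos [613.9 152.4 138.1] sd [0.01 0.01 0.01] rpy [-90.07  -0.12 -54.83]
board frame: gap 2.17 y 0.89 keyhole z 151.12  F along X,Y,z [-2.2  -0.45 -3.25] sd [0.24 0.52 0.21]
```

Request:
send_rows --motion '[[[0,0,0,0],[0.0003,0.003,0,0],[0.0005,0.006,0,0],[0.0005,0.008,0,0],[0.0005,0.01,0,0],[0.0005,0.01,0,0]]]'

```text
time: 13.1
tool_pos: [0.6139, 0.152, 0.1277]
tool_rot: [-1.573, -0.002, -0.957]
contact_force: [-1.1, 0.1, -3.0]
opening: 0.056
```

```bash
python3 st.py 4
```

```text
t 13.25 pos [614.1 152.  127.9] sd [0.1  0.01 0.2 ] rpy [-90.08  -0.11 -54.83]
board frame: gap 2.6 y 0.95 keyhole z 140.94  F along X,Y,z [ 0.15 -0.1  -2.78] sd [0.81 0.26 0.57]
```

Request:
send_rows --motion '[[[0,0.002,0,0],[0,0.004,0,0],[0,0.005,0,0],[0,0.006,0,0],[0,0.006,0,0]]]'

```text
time: 13.75
tool_pos: [0.6141, 0.1519, 0.122]
tool_rot: [-1.572, -0.002, -0.957]
contact_force: [-0.2, 0.0, -1.7]
opening: 0.0558
```

```bash
python3 st.py 4
```

```text
t 13.9 pos [614.2 151.9 122.1] sd [0.06 0.01 0.11] rpy [-90.07  -0.12 -54.83]
board frame: gap 2.69 y 0.88 keyhole z 135.11  F along X,Y,z [ 0.08 -0.34 -2.32] sd [0.51 0.15 0.41]
```

Request:
send_rows --motion '[[[0,0.0005,0,0],[0,0.001,0,0],[0,0.001,0,0]]]'

```text
time: 14.2
tool_pos: [0.6143, 0.152, 0.1214]
tool_rot: [-1.571, -0.002, -0.957]
contact_force: [-0.1, 0.4, -1.0]
opening: 0.0561
```

```bash
python3 st.py 4
```

```text
t 14.35 pos [614.3 152.  121.4] sd [0.01 0.02 0.02] rpy [-90.04  -0.13 -54.83]
board frame: gap 2.71 y 0.73 keyhole z 134.41  F along X,Y,z [ 0.5   0.29 -1.28] sd [0.29 0.22 0.23]
```

Request:
send_rows --motion '[[[-0.0003,0.0005,0,0],[-0.0003,0.0008,0,0],[-0.0003,0.0008,0,0]]]'

```text
time: 14.65
tool_pos: [0.6143, 0.1522, 0.121]
tool_rot: [-1.571, -0.003, -0.957]
contact_force: [0.2, -0.6, 1.4]
opening: 0.0557
```

```bash
python3 st.py 4
```

```text
t 14.8 pos [614.3 152.2 121. ] sd [0.01 0.01 0.02] rpy [-90.01  -0.15 -54.83]
board frame: gap 2.56 y 0.63 keyhole z 134.01  F along X,Y,z [-0.67  0.88  2.38] sd [0.46 0.37 0.71]
```

Request:
send_rows --motion '[[[0,0,0,0],[0,0,0,0],[0,0,0,0],[0,0,0,0],[0,0,0,0],[0,0,0,0]]]' --gripper 1

```text
time: 15.4
tool_pos: [0.6143, 0.1522, 0.1209]
tool_rot: [-1.571, -0.002, -0.957]
contact_force: [-1.0, -0.3, -0.2]
opening: 0.0918
```

```bash
python3 st.py 2; python3 snap.py 7 2
```

```text
t 15.45 pos [614.3 152.2 120.9] sd [0.01 0.01 0.02] rpy [-90.01  -0.14 -54.83]
board frame: gap 2.53 y 0.62 keyhole z 133.92  F along X,Y,z [ 0.24  0.77 -0.03] sd [0.25 0.01 0.17]
```

View pics/side_7.png

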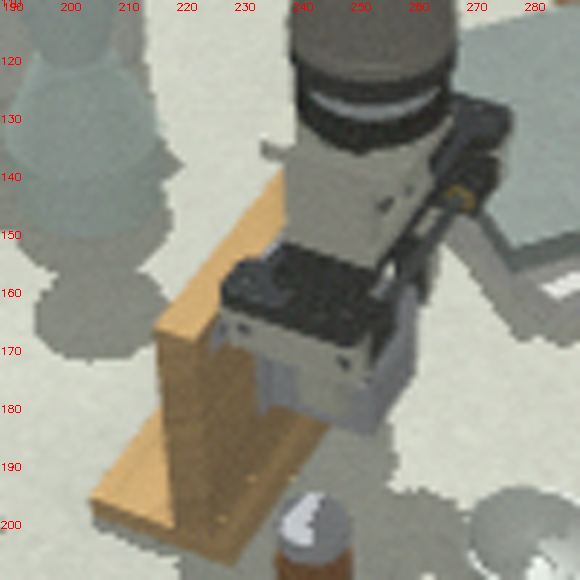

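Released and the caddy hangs still. Withdraw upward slowly, then away.

Request:
send_rows --motion '[[[0.001,-0.005,0,0],[0.002,-0.015,0,0],[0.003,-0.03,0,0],[0.003,-0.05,0,0],[0.003,-0.08,0,0],[0.003,-0.12,0,0],[0.003,-0.15,0,0],[0.003,-0.15,0,0]]]'

```text
time: 16.45
tool_pos: [0.6177, 0.1503, 0.2776]
tool_rot: [-1.561, -0.008, -0.957]
contact_force: [0.2, 0.3, -0.2]
opening: 0.0918
```

Request:
send_rows --motion '[[[0.03,0,0.02,0],[0.06,0,0.08,0],[0.06,0,0.14,0],[0.06,0,0.14,0],[0.06,0,0.14,0],[0.06,0,0.14,0]]]'

```text
time: 17.05
tool_pos: [0.7666, 0.1819, 0.2767]
tool_rot: [-1.565, -0.006, -0.957]
contact_force: [-0.3, 0.0, 0.4]
opening: 0.0917
```

```bash
python3 st.py 2; python3 snap.py 8 4; python3 - <<'E'
import pickle,cv2,numpy as np
C=pickle.load(open("C8.pkl","rb"))
for n in C: cv2.imwrite(f"pics/{n}_full8.png",cv2.resize(C[n]["avg"][...,::-1].astype(np.uint8),(780,585),interpolation=2))
E
```

```text
t 17.1 pos [766.4 181.8 277.6] sd [0.25 0.18 0.94] rpy [-89.6   -0.38 -54.82]
board frame: gap 65.81 y -140.77 keyhole z 290.63  F along X,Y,z [0.25 0.24 0.63] sd [0.02 0.04 0.23]
```

View pics/side_full8.png

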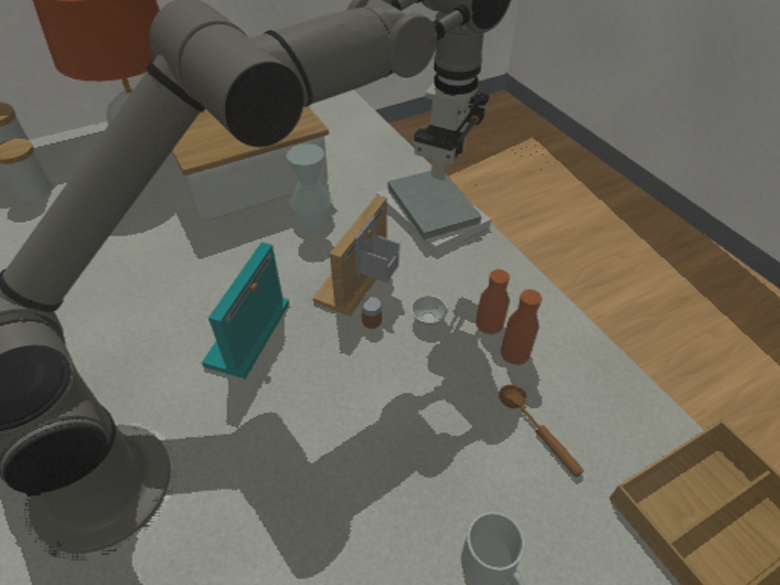

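View pics/side_8.png

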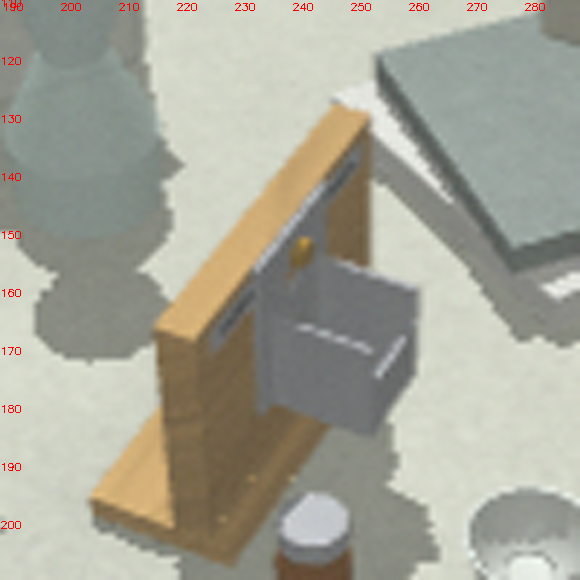

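View pics/top_full8.png

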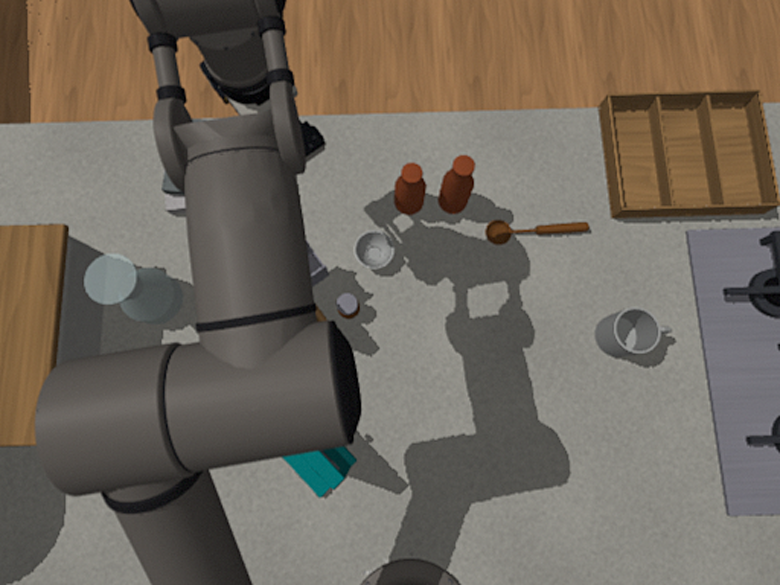

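The picture shows the caddy hanging on the oak board. The brass head is at about (240,152), in front of the plate, the plate edge is upright, and the bystanders look unmoved. Handing in.

```bash
python3 - <<'E'
from h import *
import pickle
C=pickle.load(open("C8.pkl","rb"))["side"]["avg"];c=avg("side",4)["avg"]
print("max motion diff near caddy",abs(c-C)[140:190,220:265].max())
from cell import hand_in
print(hand_in(), sensors.observe()["contact_force"])
E
```

```text
max motion diff near caddy 6.0
the job is handed in; nothing more can be done
the job is handed in; nothing more can be done
```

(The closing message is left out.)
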